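Open the battery bay of a wheeled robot

ROBOT

A 6-joint arm with a two-finger parallel gripper is mounted at the origin on the work surface. World frame = base frame: x ahead of the robot, y to its left, z up, the work surface at z = 0. Lengths are in m, angles in rad, forces in N, time in s.
With the tool pointing down it reaches from about 0.3 to 0.85 m from the base axis. Payload 4.2 kg.
Tool frame: the origin (TCP) lies midway between the tips of the shut fingers; the grasp point (between the pads) lies 19 mm behind it; x points along the fingers, y is the direction in which the jaws open and shut, and the axes are right-handed (so a half turn about x gives the same grasp; the last joint's range is limited). The gripper opens to 91 mm and grips with 3 to 60 N. Pads are 32 mm wide; open, the fingers measure 118 mm over their backs; the gripper's body (76 mm by 178 mm) begins 60 mm behind the grasp point.
Start: joints at [-1.195, 0.32, 1.565, -0, 1.257, -0.02], TCP at [0.222, -0.531, 0.214] pointing down, gripper open.
Joint ranges: [-3.11, 3.11], [-0.84, 2.01], [0.21, 2.61], [-1.34, 4.49], [0.05, 2.63], [-2.56, 2.56]. Speed limits (rad/s): [2.57, 2.57, 3.14, 3.14, 3.14, 3.14].

INTERFACE

Orientations are given as a rotation vector (axis times angle).
In Python, from plant import monitor, get_image, workorder gives the robot as it stands.
- The arm moves only by the shell command python3 -m pendant 'ROWS' [FORCE]. ROWS is JSON, a list that holds one entry, the list of rows, each a list of 7 numbers: the shift along the world's x, y, z in cm, then the turn, a rotation vector about the world's x, y, z in degrees, then the opening, from 0 (shut) to 1 (fully open). In form: [[[x, y, z, rx, ry, rz, claw], ...]]. A call has 1 to 12 rows; each row is the pose to reach, as a shift and turn from the pose commanded when the call began; what a row does not reach only later rows make up. A row lasts 1/8 s, in which the tool goes at most 62.5 mm and 10.7 degrees, less where a joint would pass 70% of its speed; a pose out of reach is approached as far as the arm can. A call with a gripper value outside its range is refused whole. The fingers move at their own pace and stop on an object; FORCE is the grip in N (left out, the last holds). Time passes only in rows, so rows that repeat a pose let the fingers close. It gives the time, the measured TCP pose, the force and the opening at its end, in the units of the state.
- monitor.get_state(): the state, without advancing time (a new reading comes with each control period).
- get_image(name): name is "side" or "top"; returns a dict with "color" (384x512x3 uint8, blue, green, red), "fovy" (degrees; the focal length in pixels is half the picture's height over the tangent of half this angle, whatever the lens; pixels are square), "cx", "cy" (the principal point, pixels), "eye" and "rotation" of the camera in the world. Camera axes: x right, y up, looking along -z (the intrinsics and any distortion apply to the point x, -y, -z); pixel columns grow to the right and rows downward; lengths in m; the calibration is good to about 2 mm. A picture is of the moment at which its call begins. There is no depth.
- workorder.close_job(): hands the job in, once; it reports no verdict.
The state is a dict: "t": time; "qpos": joint angles; "qvel": joint speeds; "joint_torque": joint torques, N m; "ee_pos": TCP position; "orientation": TCP orientation; "force": force on the tool from outside, world axes, zero at the start; "wrist_torque": the same for the moment, N m; "opening": opening from 0.0 (shut) to 1.0 (fully open).
Only numpy, scipy, OpenCV 4.12 (cv2) and the standard library are available. Lean on these libraries where they do the work, as an engineer would, in place of code of your own. Each camera call takes 0.05 s, during which the arm holds its last target. There are 200 camera calls.

TASK

The wheeled robot on the bench is due for a battery change: open its battery bay. Slide the hatch's latch back by its ridge, fully across its detent to the open end, then press down the ribbed short end of the hatch so that the long end tips up out of the deck, and swing the hatch by its long end right open, past upright and back against its stop. Leave the latch open, let go of the hatch, and do not disturb the things lying on the deck and around the robot.

Things in the scene. Friction and masses are not known exactly. Their poses are not given: they have to be found in the camera images.
- rover: wheeled robot standing on the bench, fixed, turned by any yaw: aluminium deck 270 (x) x 330 (y) mm, its top 95 mm above the bench; 405 mm over its orange wheels; orange collector discs at its front (+x). Origin on the bench under the deck's centre, y to its left, z up. In line along y: latch (-y), hatch, thumb well (+y). A motor controller 28 mm tall stands from x = +80 mm on
- latch (a joint): slide of the latch in m: 0 = locked (a nose laps 8 mm over the hatch's lip and truly holds it down), 0.016 = fully open. Grows towards the rover's -y. Over-centre detent at mid travel: about 7.5 N to break out of either end, it snaps on past the middle and stays at the end
- latch_ridge (a point): centre of the top of the latch's ridge. Grey slide plate 60 (x) x 44 (y) mm lying flush in a steel frame, both 3 mm above the deck; the ridge stands across its middle, 44 mm long in x, 8 mm thick in y, 8 mm tall above the plate (its top 11 mm above the deck). Moves with the slide
- hatch (a joint): opening angle of the hatch in rad: 0 = shut flush with the deck, 1.83 = fully open against its stop (past upright, leaning to the rover's +y). Friction pivot: stays at any angle it is left at; turning takes about 0.1 to 0.2 N m
- hatch_pivot (a point): point of the deck's top at the middle of the hatch's pivot axis, which runs along the rover's x, 3 mm below the deck's top; it lies 40 mm to the rover's +y of the rover's origin and does not move
- hatch_lip (a point): middle of the long end's edge, top face. Hatch: dark grey plate 64 (x) x 160 (y) x 6 mm, its long sides 12 mm deep with skirts below, flush in a 68 mm wide opening of the deck. When shut the lip lies 115 mm to the rover's -y of the pivot; it rises as the hatch opens, and its sides can then be gripped across the 64 mm width
- hatch_tail (a point): middle of the short end's edge, top face, 45 mm to the rover's +y of the pivot when shut; its last 30 mm are ribbed as a thumb grip. Goes down as the hatch opens: the thumb well under it is 68 mm wide (x), 50 mm deep below the deck and reaches 65 mm beyond the pivot, so the fingers can follow the tail down 25 mm
- screwdriver: bystander: screwdriver 190 mm lying along y on the deck, 98 mm to the rover's -x; leave it alone. Origin at its underside
- bracket: bystander: aluminium angle bracket 40 x 50 x 35 mm on the deck's -x, +y corner; leave it alone. Origin at its underside
- multimeter: bystander: multimeter 76 x 150 x 44 mm on the bench on the rover's +y side; leave it alone. Origin at the centre of its underside
- spare_wheel: bystander: spare orange wheel 100 mm across, 34 mm tall, lying flat on the bench; leave it alone. Origin at the centre of its underside
- spare_battery: bystander: grey spare battery 46 x 149 x 32 mm on the bench; leave it alone. Origin at its underside
- goggles: bystander: safety goggles 147 wide x 125 x 50 mm on the bench on the rover's -y side; leave it alone. Origin at the underside of the lens

How it is judged:
By the outcome, as a careful person would: the job done as asked, in the order asked, and still so for the second after the job is handed in, with the robot touching nothing.
It also fails if it takes over 61 s, if anything falls off the work surface, if the arm or the gripper's body presses on something with over 40 N, if the wrist force passes 120 N, or if a joint passes its speed limit or range.

## Working session

There is one attempt and no reset: what is moved stays moved. The work goes in short steps, Python scripts to look and compute and a shell command to move; the robot and the scene stay as the last step left them, time stands still between calls to the robot, and variables do not carry over. Pictures are saved under pics/ and viewed, about 8 in all and at most 12, crops included, and the job is handed in when it is done.

```bash
mkdir -p pics; ls
python3 - <<'E'
from plant import monitor,get_image
import cv2
s=monitor.get_state(); print(s)
for n in("top","side"):
    g=get_image(n); cv2.imwrite(f"pics/{n}0.png",g["color"]); print({k:v for k,v in g.items() if k!="color"})
a=[cv2.imread(f"pics/{n}0.png") for n in("top","side")]
E
```

```text
pics
{'t': 0.0, 'qpos': array([-1.19501918e+00,  3.20314069e-01,  1.56569469e+00, -8.14897429e-06,
        1.25740338e+00, -1.99850787e-02]), 'qvel': array([-0.00101772, -0.00044046,  0.00101615,  0.00035912, -0.00086704,
       -0.00188907]), 'joint_torque': array([-5.25350319e-03, -4.12480867e+01, -2.31978053e+01,  7.23429909e-02,
        4.56997391e-02, -1.32748610e-04]), 'ee_pos': array([ 0.22148577, -0.53007098,  0.21310148]), 'orientation': array([ 2.00454357,  0.40382072, -2.00521753]), 'force': array([ 0.08660222, -0.81348146, -0.48399929]), 'wrist_torque': array([ 0.03910329, -0.0245618 , -0.02576812]), 'opening': 0.9993920265747953}
{'fovy': 46.92834725874724, 'cx': 249.73244220047022, 'cy': 198.01717339746614, 'eye': array([0.37798729, 0.03091147, 1.15360215]), 'rotation': array([ 0.11452039, -0.11125645, -1.5385146 ])}
{'fovy': 45.781577755458876, 'cx': 257.0808711016302, 'cy': 200.10749917072891, 'eye': array([0.0256459 , 0.65581654, 0.86835547]), 'rotation': array([ 0.36544523, -0.99906363, -2.30599088])}
```

View pics/top0.png

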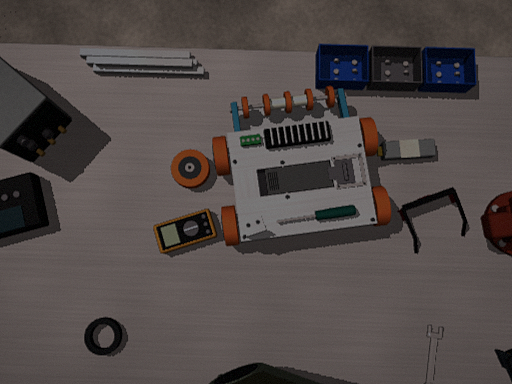

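View pics/side0.png

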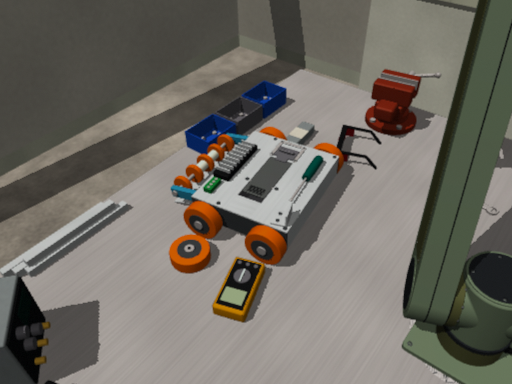

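```bash
cat > h.py <<'E'
import numpy as np, cv2
from scipy.spatial.transform import Rotation as R
from plant import monitor,get_image
def f(g): return g["color"].shape[0]/2/np.tan(np.radians(g["fovy"])/2)
def bp(g,u,v,z):
    d=R.from_rotvec(g["rotation"]).apply([(u-g["cx"])/f(g),-(v-g["cy"])/f(g),-1])
    return g["eye"]+d*(z-g["eye"][2])/d[2]
def pr(g,p):
    c=R.from_rotvec(g["rotation"]).inv().apply(np.atleast_2d(p)-g["eye"])
    return np.c_[g["cx"]+f(g)*c[:,0]/-c[:,2], g["cy"]-f(g)*c[:,1]/-c[:,2]]
def crop(g,u,v,w,h,k,name):
    c=g["color"][v:v+h,u:u+w]; cv2.imwrite(f"pics/{name}.png",cv2.convertScaleAbs(cv2.resize(c,None,fx=k,fy=k,interpolation=cv2.INTER_CUBIC),alpha=1.5))
E
python3 - <<'E'
from h import *
t=get_image("top"); s=get_image("side")
crop(t,210,105,190,145,4,"c1")
crop(s,175,115,175,145,4,"c2")
print([k for k in t])
E
```

```text
['color', 'fovy', 'cx', 'cy', 'eye', 'rotation']
```

View pics/c1.png

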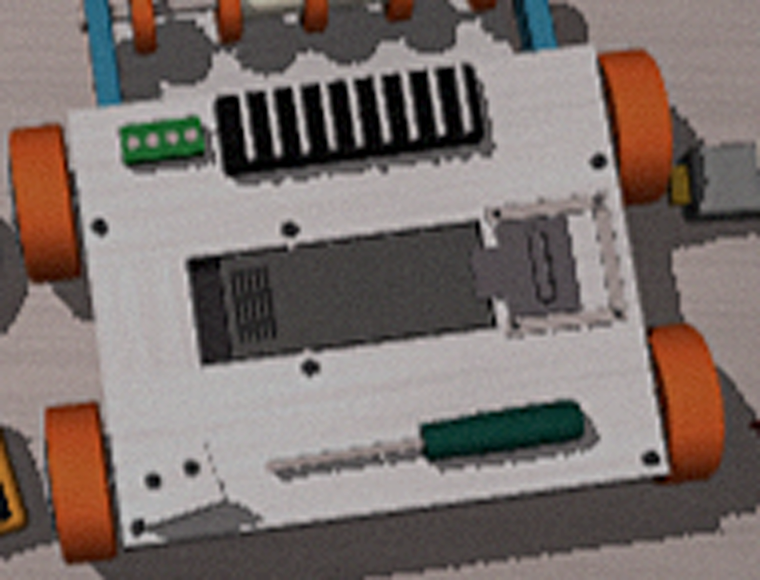

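View pics/c2.png

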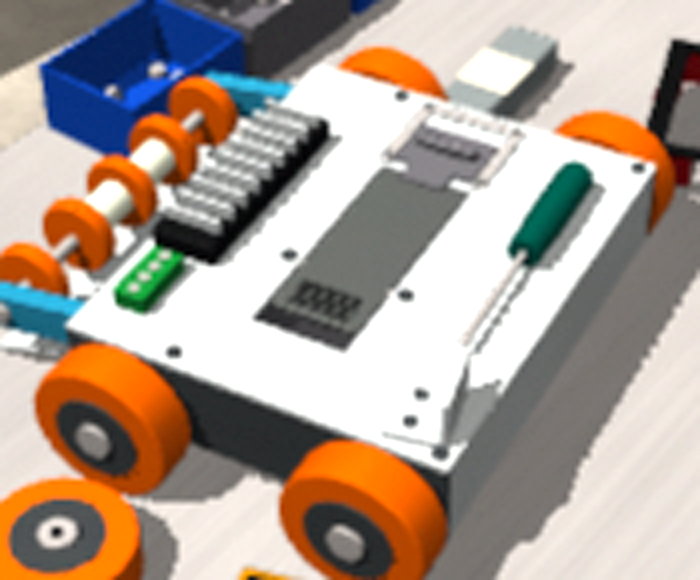

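```bash
cat > fit.py <<'E'
from h import *
from scipy.optimize import least_squares
t=get_image("top"); s=get_image("side")
# rover frame points: x fwd, y left, z
M=np.array([[.135,.165,.095],[.135,-.165,.095],[-.135,-.165,.095],[-.135,.165,.095],[.034,.105,.095],[-.034,.105,.095],[.034,-.075,.095],[-.034,-.075,.095]])
ut=np.array([[68,112],[595,45],[668,472],[122,548],[188,260],[203,365],[480,222],[495,328]])/4+[210,105]
us=np.array([[68,332],[322,65],[655,165],[447,472],[255,318],[345,350],[385,168],[465,195]])/4+[175,115]
def W(p,M): return R.from_euler('z',p[2]).apply(M)+[p[0],p[1],0]
fun=lambda p:np.r_[pr(t,W(p,M))-ut,pr(s,W(p,M))-us].ravel()
r=least_squares(fun,[.5,0,.1],loss='soft_l1')
print(r.x,np.degrees(r.x[2])); print(fun(r.x).reshape(-1,2).round(1))
for n,g,u in(("t",t,ut),("s",s,us)):
    q=least_squares(lambda p:(pr(g,W(p,M))-u).ravel(),r.x,loss='soft_l1'); print(n,q.x)
E
python3 fit.py
```

```text
[ 0.58537875 -0.08822379  0.1609534 ] 9.221950326000135
[[ 0.   0.1]
 [ 0.  -0. ]
 [ 0.5  0.7]
 [ 0.5 -0.2]
 [-0.5 -0.3]
 [-0.5  0.8]
 [-0.6 -0.3]
 [ 0.   0.4]
 [-0.7 -1.9]
 [-0.8 -0.7]
 [ 0.8 -0.1]
 [ 0.4 -0.1]
 [-1.1  0.1]
 [-0.   0.7]
 [-0.6 -0.7]
 [ 1.4 -0.4]]
t [ 0.58573359 -0.08835982  0.16065799]
s [ 0.58454327 -0.08759662  0.16205182]
```

```bash
cat >> fit.py <<'E'
P=r.x
inv=lambda w:R.from_euler('z',-P[2]).apply(w-np.array([P[0],P[1],0]))
print("ridge t",inv(bp(t,543/4+210,267/4+105,.106)),"s",inv(bp(s,448/4+175,140/4+115,.106)))
print("vise",bp(t,505,222,.1))
print("R tool\n",R.from_rotvec(monitor.get_state()["orientation"]).as_matrix().round(3))
for n,m in(("ridge",[0,-.115,.106]),("pivot",[0,.04,.095]),("tail",[0,.085,.095]),("lip",[0,-.075,.095])): print(n,W(P,np.array(m)))
E
python3 fit.py | tail -12
```

```text
t [ 0.58573359 -0.08835982  0.16065799]
s [ 0.58454327 -0.08759662  0.16205182]
ridge t [-0.00155309 -0.10738477  0.106     ] s [ 0.00038758 -0.10913442  0.106     ]
vise [ 0.49112004 -0.57569659  0.1       ]
R tool
 [[-0.     0.386 -0.923]
 [ 0.    -0.923 -0.386]
 [-1.    -0.    -0.   ]]
ridge [ 0.60380858 -0.20173741  0.106     ]
pivot [ 0.57896838 -0.04874079  0.095     ]
tail [ 0.57175671 -0.00432242  0.095     ]
lip [ 0.5973982  -0.16225441  0.095     ]
```

```bash
python3 -m pendant '[[[3,3,4,0,0,-5,1],[7,7,4,0,0,-13.5,0.6],[11,10.5,4,0,0,-13.5,0.4],[15.5,14,4,0,0,-13.5,0.4],[20,18,4,0,0,-13.5,0.4],[24.5,22,4,0,0,-13.5,0.4],[29,26,4,0,0,-13.5,0.4],[33.5,30,2,0,0,-13.5,0.4],[37,32.5,-1,0,0,-13.5,0.4],[38.1,33.5,-4,0,0,-13.5,0.4],[38.1,33.5,-6,0,0,-13.5,0.4],[38.1,33.5,-6,0,0,-13.5,0.4]]]' 20
python3 - <<'E'
from h import *
t=get_image("top"); s=get_image("side")
crop(s,230,90,150,120,5,"c3")
print(monitor.get_state()["qpos"], R.from_rotvec(monitor.get_state()["orientation"]).as_matrix()[:,1])
E
```

```text
t: 1.9
ee_pos: [0.6018, -0.1949, 0.1521]
orientation: [2.134, 0.174, -2.143]
force: [0.1, -0.4, 0.2]
opening: 0.4
[-3.32087210e-01  4.50822441e-01  1.51202894e+00 -7.72650234e-05
  1.17767166e+00  1.07878648e+00] [ 1.59270732e-01 -9.87234780e-01  5.68216744e-04]
```

View pics/c3.png

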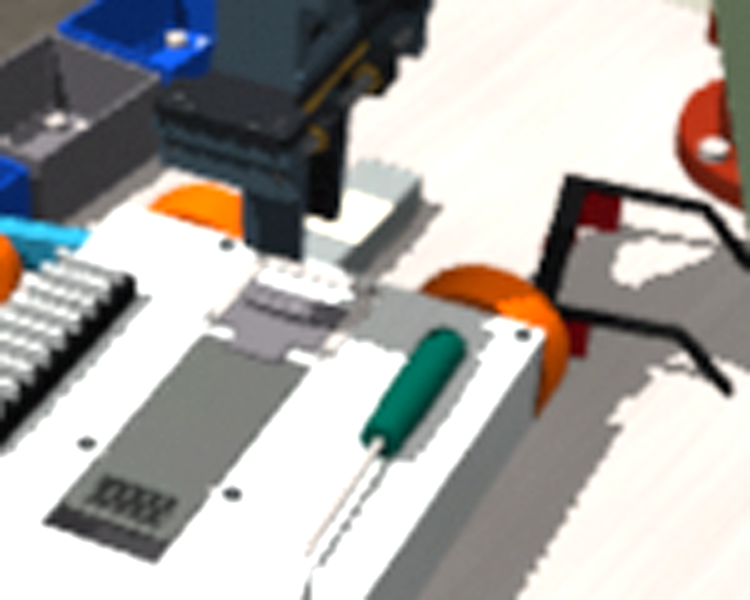

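```bash
python3 -m pendant '[[[0.1,0,-2,0,0,0,0.4],[0.1,0,-4,0,0,0,0.4],[0.1,0,-4.8,0,0,0,0.4],[0.1,0,-5.0,0,0,0,0.4],[0.1,0,-5.0,0,0,0,0.4]]]' 20
```

```text
t: 2.62
ee_pos: [0.6042, -0.1958, 0.105]
orientation: [2.139, 0.171, -2.136]
force: [0.7, 0.2, 0.1]
opening: 0.398
```

```bash
python3 -m pendant '[[[0,0,-0.3,0,0,0,0.4],[0,0,-0.3,0,0,0,0.4],[0,0,-0.3,0,0,0,0.4]]]' 20; python3 -c "
from plant import monitor
s=monitor.get_state();print(s['ee_pos'],s['force'])"
```

```text
t: 3.0
ee_pos: [0.6038, -0.1956, 0.1011]
orientation: [2.138, 0.171, -2.138]
force: [0.4, 0.9, 0.9]
opening: 0.398
[ 0.60378256 -0.19556637  0.10109994] [0.42827032 0.85493782 0.85843785]
```

Good height, no contact. Close on the ridge.

```bash
python3 -m pendant '[[[0,0,0,0,0,0,0],[0,0,0,0,0,0,0],[0,0,0,0,0,0,0],[0,0,0,0,0,0,0],[0,0,0,0,0,0,0],[0,0,0,0,0,0,0]]]' 25
```

```text
t: 3.75
ee_pos: [0.6036, -0.1949, 0.101]
orientation: [2.138, 0.173, -2.139]
force: [-0.5, 4.2, 1.4]
opening: 0.086
```

```bash
python3 -m pendant '[[[0.06,-0.4,0,0,0,0,0],[0.13,-0.8,0,0,0,0,0],[0.19,-1.2,0,0,0,0,0],[0.26,-1.6,0,0,0,0,0],[0.27,-1.65,0,0,0,0,0],[0.27,-1.65,0,0,0,0,0],[0.27,-1.65,0,0,0,0,0]]]' 25
```

```text
t: 4.62
ee_pos: [0.606, -0.2099, 0.1009]
orientation: [2.14, 0.176, -2.141]
force: [-0.4, 9.2, 2.9]
opening: 0.083
```

```bash
python3 -m pendant '[[[0.03,-0.2,0,0,0,0,0],[0.03,-0.2,0,0,0,0,0],[0.03,-0.2,0,0,0,0,0]]]' 25; python3 -m pendant '[[[0,0,0,0,0,0,0.4],[0,0,0,0,0,0,0.4],[0,0,0,0,0,0,0.4],[0,0,0,0,0,0,0.4]]]' 25
python3 - <<'E'
from h import *
t=get_image("top"); s=get_image("side")
crop(s,230,90,150,120,5,"c4")
E
```

```text
t: 5.0
ee_pos: [0.606, -0.21, 0.1009]
orientation: [2.141, 0.179, -2.144]
force: [-1.7, 13.4, 3.5]
opening: 0.081
t: 5.5
ee_pos: [0.6067, -0.2147, 0.1009]
orientation: [2.138, 0.17, -2.138]
force: [0.6, -0.8, 0.2]
opening: 0.395
```

View pics/c4.png

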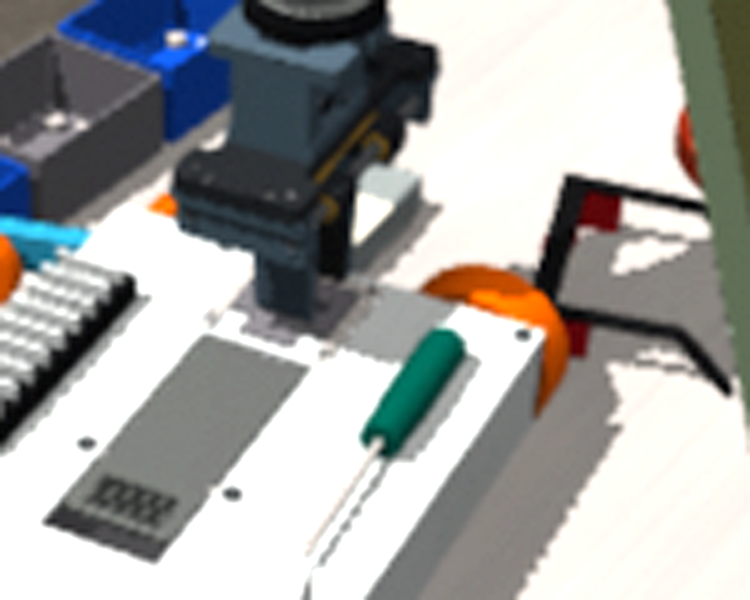

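```bash
python3 -m pendant '[[[0,0,2.5,0,0,0,0.4],[0,0,5,0,0,0,0.4],[-0.4,2,5,0,0,10,0],[-0.8,4.5,5,0,0,20,0],[-1.2,7,5,0,0,30,0],[-1.6,10,5,0,0,40,0],[-2,13,5,0,0,50,0],[-2.5,16,5,0,0,60,0],[-3,19,5,0,0,70,0],[-3.4,20.7,4,0,0,80,0],[-3.4,20.7,2,0,0,90,0],[-3.4,20.7,1,0,0,90,0]]]' 20
python3 -m pendant '[[[0,0,0,0,0,0,0],[0,0,0,0,0,0,0]]]'
python3 - <<'E'
from h import *
s=monitor.get_state();print(s["ee_pos"],R.from_rotvec(s["orientation"]).as_matrix()[:,1])
piv=np.array([.57897,-.04874]); d=(s["ee_pos"][:2]-piv);c,q=np.cos(.16095),np.sin(.16095)
print("rover x,y from pivot mm",1e3*(c*d[0]+q*d[1]),1e3*(-q*d[0]+c*d[1]))
crop(get_image("side"),210,120,150,120,5,"c5")
E
```

```text
t: 7.1
ee_pos: [0.5722, -0.0069, 0.1101]
orientation: [1.091, 1.281, -1.092]
force: [0.2, -0.3, -0.2]
opening: 0.005
t: 7.35
ee_pos: [0.5733, -0.0074, 0.1116]
orientation: [1.092, 1.279, -1.091]
force: [0.0, 0.0, -0.1]
opening: 0.001
[ 0.57328361 -0.00738478  0.11156107] [0.98748292 0.15772071 0.00128436]
rover x,y from pivot mm 1.0145209153521904 41.73199856337401
```

View pics/c5.png

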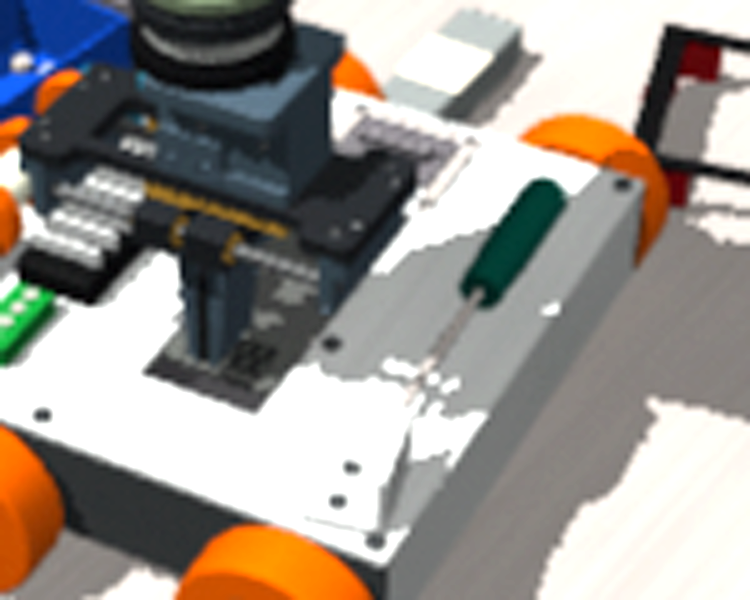

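```bash
python3 -m pendant '[[[0,0,-1,0,0,0,0],[0,0,-1.7,0,0,0,0],[0,0,-2.2,0,0,0,0],[0,0,-2.7,0,0,0,0],[0,0,-3.2,0,0,0,0],[0,0,-3.7,0,0,0,0],[0,0,-3.8,0,0,0,0],[0,0,-3.8,0,0,0,0]]]' 20
python3 - <<'E'
from h import *
crop(get_image("side"),210,90,160,130,5,"c6")
E
```

```text
t: 8.4
ee_pos: [0.5735, -0.0071, 0.0736]
orientation: [1.091, 1.279, -1.089]
force: [0.0, -0.2, 5.2]
opening: 0.006
```

View pics/c6.png

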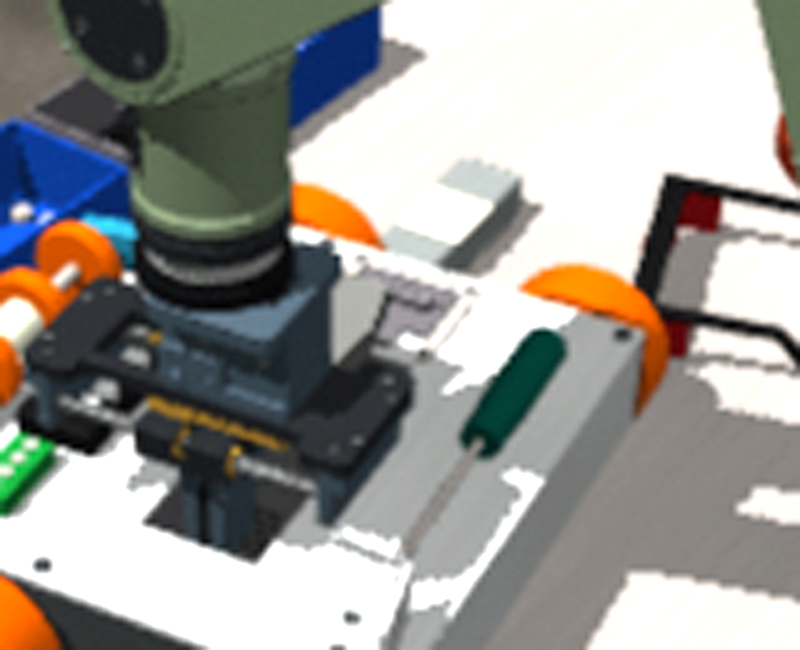

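```bash
python3 -m pendant '[[[0,0,5,0,0,0,0],[0,0,10,0,0,0,0],[0.2,-2,14.5,0,0,0,1],[1,-7,14.5,0,0,0,1],[1.7,-11.5,14.5,0,0,0,1],[1.7,-11.5,14.5,0,0,0,1],[1.7,-11.5,14.5,0,0,0,1],[1.7,-11.5,14.5,0,0,0,1]]]' 12
python3 - <<'E'
from h import *
crop(get_image("side"),210,90,160,130,5,"c7")
E
```

```text
t: 9.45
ee_pos: [0.5895, -0.1209, 0.2177]
orientation: [1.09, 1.282, -1.09]
force: [-0.7, 0.9, -0.2]
opening: 0.633
```

View pics/c7.png

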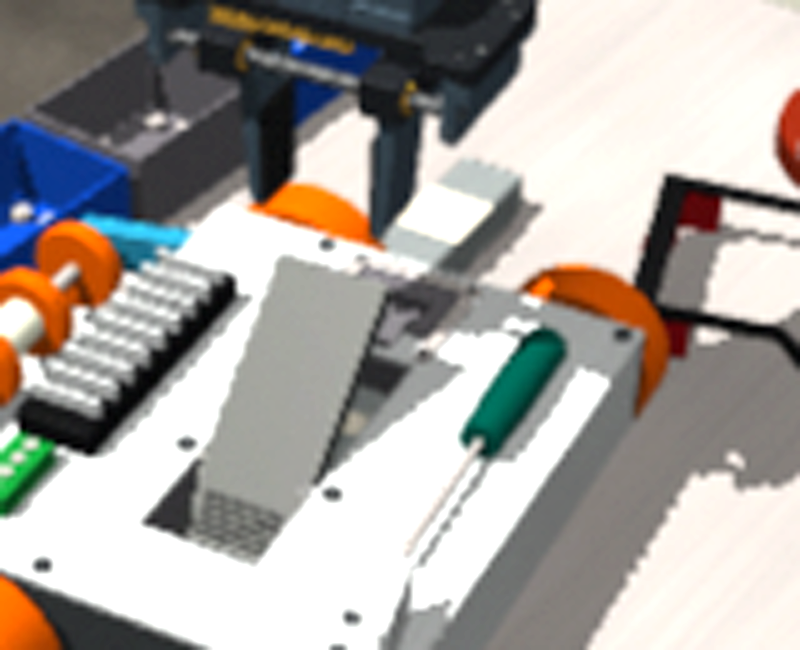

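```bash
cat > ang.py <<'E'
from h import *
from scipy.optimize import least_squares
P=[.58538,-.08822,.16095]
def L(th,x,r=.115,o=.003):
    m=np.array([x,.04-r*np.cos(th)+o*np.sin(th),.092+r*np.sin(th)+o*np.cos(th)])
    return R.from_euler('z',P[2]).apply(m)+[P[0],P[1],0]
def ang(g,a,b,g0=.7):
    F=lambda q:np.r_[pr(g,L(q[0],.032))[0]-a,pr(g,L(q[0],-.032))[0]-b]
    r=least_squares(F,[g0],loss='soft_l1'); return np.degrees(r.x),F(r.x).round(1)
if __name__=="__main__":
    print(ang(get_image("side"),[265,141.4],[288,146.4]))
E
python3 ang.py
```

```text
(array([41.96123336]), array([ 0.9, -1.5, -0.2,  0.2]))
```

```bash
python3 -m pendant '[[[0.1,0,0,0,0,0,1],[0.1,0,-1.5,0,0,0,1],[0.1,0,-3,0,0,0,1],[0.1,0,-5,0,0,0,1],[0.1,0,-7,0,0,0,1],[0.1,0,-8.3,0,0,0,1],[0.1,0,-8.3,0,0,0,1]]]' 12
python3 -m pendant '[[[0,0,0,0,0,0,0.5],[0,0,0,0,0,0,0.5],[0,0,0,0,0,0,0.5],[0,0,0,0,0,0,0.5],[0,0,0,0,0,0,0.5]]]' 12
```

```text
t: 10.42
ee_pos: [0.5898, -0.1219, 0.1334]
orientation: [1.09, 1.283, -1.092]
force: [0.3, -0.2, 0.6]
opening: 1.0
t: 11.05
ee_pos: [0.5937, -0.1216, 0.1359]
orientation: [1.093, 1.276, -1.085]
force: [6.4, 2.1, -2.3]
opening: 0.701
```

```bash
python3 -m pendant '[[[-0.15,0.94,0.99,0,0,0,0.5],[-0.32,1.99,1.82,0,0,0,0.5],[-0.51,3.15,2.5,0,0,0,0.5],[-0.71,4.38,3.0,0,0,0,0.5],[-0.92,5.67,3.33,0,0,0,0.5],[-1.14,7.0,3.47,0,0,0,0.5],[-1.35,8.33,3.43,0,0,0,0.5],[-1.35,8.33,3.43,0,0,0,0.5]]]' 12
python3 - <<'E'
from h import *
crop(get_image("side"),190,60,160,130,5,"c8")
E
```

```text
t: 12.05
ee_pos: [0.5801, -0.038, 0.1713]
orientation: [1.093, 1.275, -1.084]
force: [5.1, 1.5, 2.7]
opening: 0.705
```

View pics/c8.png

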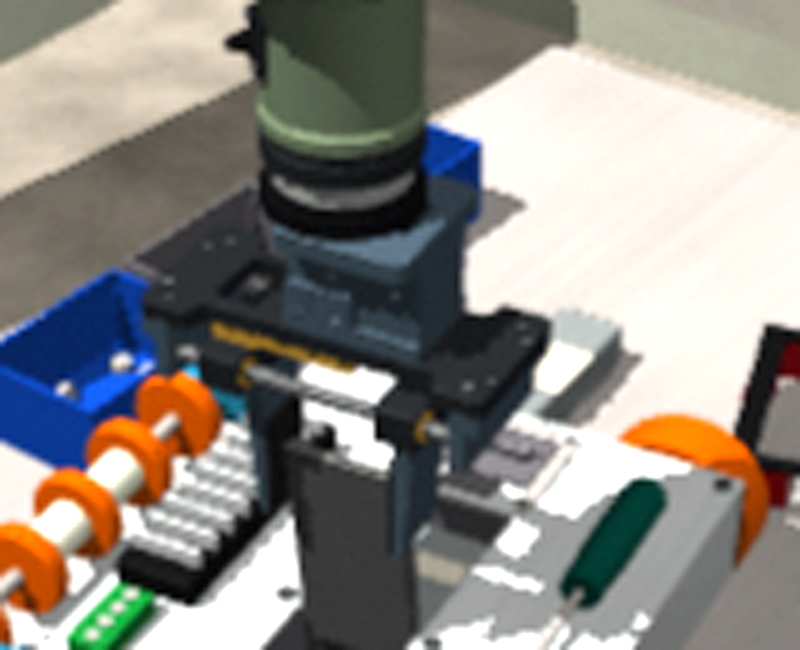

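```bash
python3 -m pendant '[[[-0.1,0.6,-0.1,0,0,0,0.5],[-0.19,1.15,-0.2,0,0,0,0.5],[-0.24,1.48,-0.28,0,0,0,0.5],[-0.24,1.48,-0.28,0,0,0,0.5]]]' 12; python3 -m pendant '[[[-0.05,0.32,-0.09,0,0,0,0.5],[-0.05,0.32,-0.09,0,0,0,0.5]]]' 12; python3 -m pendant '[[[-0.05,0.32,-0.09,0,0,0,0.5],[-0.05,0.32,-0.09,0,0,0,0.5]]]' 12
```

```text
t: 12.6
ee_pos: [0.5778, -0.0239, 0.1686]
orientation: [1.093, 1.274, -1.085]
force: [5.1, 0.6, 4.5]
opening: 0.703
t: 12.85
ee_pos: [0.5778, -0.0236, 0.1685]
orientation: [1.089, 1.269, -1.087]
force: [5.1, -7.3, 8.2]
opening: 0.7
t: 13.1
ee_pos: [0.5775, -0.0218, 0.1678]
orientation: [1.088, 1.267, -1.087]
force: [4.7, -11.5, 8.3]
opening: 0.701
```

```bash
python3 -m pendant '[[[0,0,0,0,0,0,1],[0,0,0,0,0,0,1],[0,0,0,0,0,0,1],[0,0,0,0,0,0,1],[0,0,2,0,0,0,1],[0,0,5,0,0,0,1],[0,0,9,0,0,0,1],[0,0,13,0,0,0,1],[-3,-5,14,0,0,0,1],[-6,-10,14,0,0,0,1],[-9,-15,14,0,0,0,1],[-12,-20,14,0,0,0,1]]]'
python3 -m pendant '[[[-2,-5,0,0,0,0,1],[-4,-10,0,0,0,0,1],[-4,-10,0,0,0,0,1],[-4,-10,0,0,0,0,1]]]'
python3 - <<'E'
from h import *
t=get_image("top");s=get_image("side")
crop(s,180,70,170,150,4,"a");crop(t,210,100,200,150,4,"b")
a=cv2.imread("pics/a.png");b=cv2.imread("pics/b.png")
a=cv2.resize(a,(400,353));b=cv2.resize(b,(400,300)); 
cv2.imwrite("pics/c9.png",np.hstack([a,cv2.copyMakeBorder(b,0,53,0,0,cv2.BORDER_CONSTANT)]))
E
```

```text
t: 14.6
ee_pos: [0.4527, -0.2187, 0.3047]
orientation: [1.09, 1.281, -1.09]
force: [-0.2, 0.2, 0.9]
opening: 1.0
t: 15.1
ee_pos: [0.4139, -0.317, 0.3045]
orientation: [1.092, 1.281, -1.09]
force: [1.1, 0.0, 0.3]
opening: 0.997
```

View pics/c9.png

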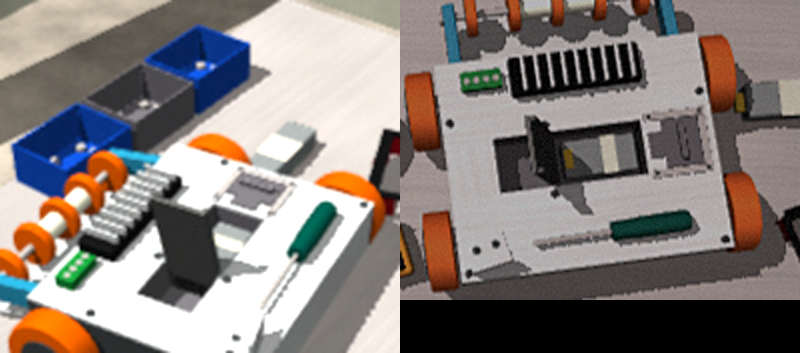

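Run:
```python
from ang import *
t=get_image("top");s=get_image("side")
for th in(85,95,105):
    a=np.radians(th); print(th,"side",pr(s,[L(a,.032),L(a,-.032)]).round(1).tolist(),"top",pr(t,[L(a,.032),L(a,-.032)]).round(1).tolist())
A=crop(s,235,140,50,45,10,"a");crop(t,260,120,40,45,10,"b")
a=cv2.imread("pics/a.png");b=cv2.imread("pics/b.png");b=cv2.resize(b,None,fx=.5,fy=.5) if 0 else b
def dr(im,g,u,v):
    for th,c in((95,(255,0,0)),(105,(0,0,255))):
        for p in pr(g,[L(np.radians(th),.032),L(np.radians(th),-.032)]): cv2.circle(im,tuple(int(k) for k in (p+.5-[u,v])*10),4,c,2)
dr(a,s,235,140);dr(b,t,260,120)
o=np.hstack([a,b]); cv2.imwrite("pics/c10.png",cv2.resize(o,(800,400)))
```

```text
85 side [[251.3, 144.0], [274.3, 151.2]] top [[290.0, 155.8], [294.2, 184.3]]
95 side [[247.2, 148.4], [270.5, 155.9]] top [[280.9, 157.0], [285.1, 185.5]]
105 side [[243.2, 154.1], [266.6, 161.7]] top [[271.9, 158.6], [276.0, 187.0]]
```

View pics/c10.png

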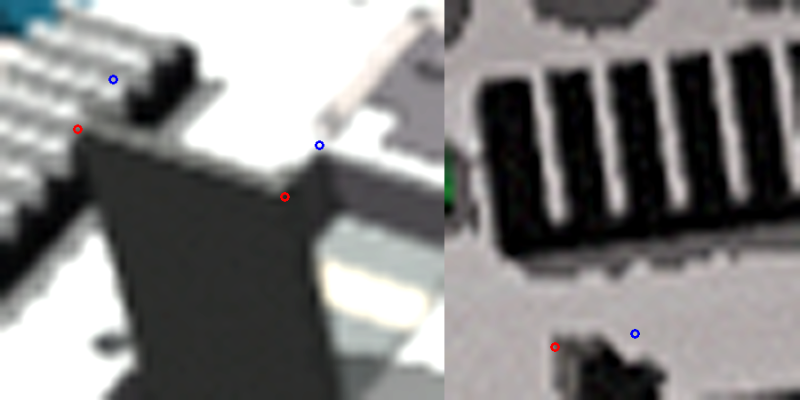

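```bash
python3 -c "
from plant import monitor,workorder
s=monitor.get_state();print(s['t'],s['force'],s['ee_pos']);print(workorder.close_job())"
```

```text
15.3 [-0.45444118  0.07531874 -0.37834169] [ 0.41435974 -0.31635902  0.3047339 ]
the job is handed in; nothing more can be done
None
```

The battery bay is open and the job is handed in, at 15.3 s of the 61 s allowed. I drew the latch back by gripping its ridge. Then I pressed the ribbed end of the hatch down, which tipped the hatch to about 42°. I gripped the long end by its sides, swung it back against its stop, let go and moved the arm clear.

**Latch:** at the end of its slide, another 2 mm of commanded travel only raised the force, to 13 N, without moving it. The pictures then and after release show it still open.

**Hatch:** I felt the stop at about 11.5 N. In the last pictures the edge lies close to where 105° predicts, in both cameras. One corner in the side view fits 1–2° less, which is within my measuring error.

**Surroundings:** the last pictures show the screwdriver lying as before, and I saw no sign that the bracket or spare battery had moved. The multimeter, spare wheel and goggles were partly or wholly outside those crops, so I did not check them at the end. The gripper's path stayed well above the bench. The arm read no contact force at hand-in.

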